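# Isolate the grinder and hold a stepped pin in its V-rest

### The arm

A 7-joint arm with a two-finger parallel gripper is mounted at the origin on the work surface. World frame = base frame: x ahead of the robot, y to its left, z up, the work surface at z = 0. Lengths are in m, angles in rad, forces in N, time in s.
With the tool pointing down it reaches from about 0.375 to 0.925 m from the base axis. Payload 3.1 kg.
Tool frame: the origin (TCP) lies midway between the tips of the shut fingers; the grasp point (between the pads) lies grip_depth behind it (grip_depth is the distance from the TCP to the grasp point, in m); z points along the fingers, y is the line along which they close (so a half turn about z gives the same grasp; the last joint's range is limited). The gripper opens to 85 mm and grips with 20 to 120 N. Pads are 22 mm wide; open, the fingers measure 114 mm over their backs; the gripper's body (76 mm by 85 mm) begins 54 mm behind the grasp point. The pads swing forward as they close: fully open they stand 13 mm farther back than shut.
Start: joints at [1.205, 0.383, 0.044, 1.598, -0.018, 1.161, -0.05], TCP at [0.172, -0.627, 0.231] pointing down, gripper open.
Joint ranges: [-2.61, 2.61], [-0.41, 2.15], [-1.48, 1.57], [0, 2.5], [-1.57, 4.71], [0.05, 1.97], [-2.85, 2.85]. Speed limits (rad/s): [2.79, 2.79, 3.14, 3.14, 3.14, 3.14, 3.14].

### API

Orientations are given as a unit quaternion [w, x, y, z].
In Python, from cell import * gives the robot as it stands.
- The arm moves only by the tool drive_tool, never from a script. Its arguments are lists of equal length, an entry for each row: "delta_pos": the shift along the tool's x, y, z each as a share of 0.4 m, from -1 to 1, a list of three; "spin": the turn about the tool's z as a share of 120 degrees, from -1 to 1; "grip": the closure in counts, from 0 (fully open) to 255 (shut). A call has exactly 8 rows; each row is the pose to reach, as a shift and turn from the pose commanded when the call began, along the tool's axes at that moment; what a row does not reach only later rows make up. A row lasts 1/10 s, in which the tool goes at most 50 mm and 8.59 degrees, less where a joint would pass 70% of its speed; a pose out of reach is approached as far as the arm can. A call with a number of a shift or a turn outside -1 to 1 is refused whole. A call with a gripper value outside its range is refused whole. The fingers move at their own pace and stop on an object; "squeeze" is the grip in N (left out, the last holds). Time passes only in rows, so rows that repeat a pose let the fingers close, or fill a call up. It gives the time, the measured TCP pose, the force, the opening and the grip force at its end, in the units of the state.
- get_obs(): the state, without advancing time (a new reading comes with each control period).
- read_camera(name): name is "scene" or "side" or "wrist"; returns the picture (420x560x3 uint8, red, green, blue); there is no depth.
- camera_params(name): a dict with "fx", "fy", "cx", "cy" (pixels), "T" (4x4, takes a point from camera to world coordinates). Camera axes: x right, y down, z forward; pixel columns grow to the right and rows downward; lengths in m; the calibration is good to about 2 mm. The wrist camera is an equidistant fisheye: a pixel r from the principal point sees the ray r / f radians off the axis. A picture is of the moment at which its call begins: read the wrist's pose just before it. camera_params takes no time and is no camera call; for the wrist camera it gives the pose at the moment of the call.
- hand_in(): hands the job in; it is judged then, once.
Trained networks look in the newest picture that a camera, given by its name, has taken for a name from the list of things; names that differ only in an ending like _2 or _b are one class to them, and where a whole thing is asked for, a point or a joint stands for the part that bears it (a point fixed in the world has none). Each returns a list of dicts, best first, with "conf" (0 to 1); they miss things now and then, are a little off and sometimes report something else, mostly with a low value. They report only what shows in the picture. A call takes as long as a camera call. They do not tell look-alikes from the thing itself.
- spot_in(camera, target): "at" ([x, y, z] in m, in world coordinates, good to about 4 mm: the middle of the surface that is visible of it).
- regions_of(camera, target): "pixels" (420x560 bool, what is visible of it).
The state is a dict: "time_s": time; "joint_pos": joint angles; "qvel": joint speeds; "joint_efforts": joint torques, N m; "tool_pos": TCP position; "tcp_rot": TCP orientation; "wrist_force": force on the tool from outside, world axes, zero at the start; "ft_torque": the same for the moment, N m; "grip_width": finger opening in m; "finger_force": force on a finger pad.
Only numpy, scipy, OpenCV 4.12 (cv2) and the standard library are available. Lean on these libraries where they do the work, as an engineer would, in place of code of your own. Each camera call takes 0.05 s, during which the arm holds its last target. There are 200 camera calls.

### The job

The end stop on the bench grinder's V-rest is about to be set, so first make the grinder safe: turn the bar handle of the grey isolator box fully anticlockwise to off, and only then bring the stepped steel pin from the wooden cradle to the V-rest. Lay the pin along the V with its plain, full-width end towards the grinding wheel and about a centimetre short of it, without ever touching the wheel, and press it firmly down, with clearly more than its own weight, so that it bears squarely on both faces of the V. Finish while still holding it pressed there, and leave the other bar and everything else on the bench where they are.

Things in the scene. Friction and masses are not known exactly. Their poses are not given: they have to be found in the camera images.
- isolator (a joint): the bar handle of the grey isolator box that lies on its back on the bench (104 x 84 mm, 60 mm high): upright hinge. 0 = off (bar in line with the box's long side), 1.571 = on (bar across the box); clockwise seen from above grows the value. Solid stop at both ends; stiff (about 0.12 N m), stays where it is left
- isolator_grip (a point): the middle of that handle's grip, on its turning axis, 83 mm above the bench. Grip: black upright bar 56 mm long along this point's own x axis, 14 mm thick (y), from 69.5 to 96.5 mm above the bench, above a 58 mm wide round skirt whose top is at 69.5 mm. The point turns with the handle; z up
- pin_center (a point): centre of the stepped steel pin, on its axis, half-way along its 160 mm. Own x axis runs along the pin to its plain end: 26 mm diameter from x = -60 to +80 mm, a spigot of 16 mm diameter from -80 to -60 mm. At the start it lies level in a cradle notch, this point 48 mm above the bench
- pin_plain_end (a point): centre of the pin's flat plain end face (80 mm from pin_center)
- pin: the stepped pin itself, bored hollow (18 mm) from its plain end, about 0.37 kg (held in mid-air it weighs about 4 N on the tool); origin and axes as pin_center
- cradle: fixed wooden cradle, 124 x 130 mm, ridges 48 mm high; origin under its centre on the bench; two notches along its x axis at y = -40 and +40 mm, one holding the stepped pin, the other the plain rod. Between its two battens (x = -39 to +39 mm) the bars are clear underneath down to a board whose top is 12 mm above the bench
- v_seat (a point): where the pin's centre lies when seated: on the seated pin's axis, half-way between the two heads of the V-block, 130 mm above the bench. The V runs along this point's y axis, the wheel on its -y side; z up. The rims of the V are 1.6 mm above this point; a small upright stop plate stands behind at y = 103 to 113 mm, up to 7 mm above this point
- grinder: fixed bench grinder with its V-rest, on one steel plate; origin on the bench below v_seat, axes as v_seat. V-block: steel, 60 mm wide, 120 mm long, 90 degree V 20 mm deep, in two heads (y = -60 to -30 and +30 to +60 mm). Between the heads it is milled out down to 93 mm above the bench: fingers holding the pin at its centre go down there
- v_near: the face of the V on the -x side of v_seat (both heads); origin on the bench below v_seat
- v_far: the face of the V on the +x side of v_seat (both heads); origin on the bench below v_seat
- wheel: the fixed grinding wheel that faces the V-rest: 150 mm diameter, 20 mm wide, axle along x, origin at its centre, 130 mm above the bench and 165 mm from v_seat towards -y; sheet-metal guard over its top and back up to 220 mm above the bench (clear eye shields on the guards up to 255 mm), open at the front
- wheel_front (a point): the point of the wheel's rim that faces the V, 90 mm from v_seat towards -y and at the same height; with the pin centred on v_seat its plain end is 10 mm short of this point. Axes as v_seat
- rod: bystander: plain steel rod, 18 mm diameter, 160 mm long, no step, in the cradle's other notch; origin at its centre
- wrench: bystander: open-ended spanner, 170 mm, flat on the bench
- hammer: bystander: hammer lying on the bench
- collar: bystander: dark steel shaft collar, 48 mm across, 14 mm high
- can: bystander: bare tin, 68 mm across, 100 mm high
- jar: bystander: small white jar, 60 mm across, 75 mm high
There are look-alikes about, which are no part of the job. What is shaped like the pin but purple is not meant.

How it is judged:
On the way, in this order (a step that is already met when the one before it is completed fails the run):
1. the isolator is turned off while the pin is still well away from the V-rest (value of joint isolator below 0.14 rad and horizontal distance between pin_center and v_seat above 0.12 m), for 0.2 s.
2. the pin is seated in the V and held pressed onto both faces (x of pin_center in the frame of v_seat between -0.004 and 0.004 m and z of pin_center in the frame of v_seat between -0.005 and 0.003 m and y of pin_plain_end in the frame of wheel_front between 0.002 and 0.019 m and angle between the x axis of pin_center and the y axis of v_seat, either way round below 0.05 rad and contact force between pin and v_near above 1.5 N and contact force between pin and v_far above 1.5 N and contact force between pin and grinder above 9 N and contact force between the fingers and pin above 4 N), for 0.3 s.
At the end, for the whole second after the job is handed in: Isolator within 0.14 rad of off; pin in the V (4 mm sideways, -5/+3 mm high, axis within 0.05 rad), plain end 2 to 19 mm short of the wheel, over 1.5 N on each face of the V and over 9 N on the rest in all (weight alone: 4 N), fingers holding it with over 4 N, at rest, for the last second (all of step 2 and value of joint isolator below 0.14 rad and linear speed of pin below 0.02 m/s); the arm keeps its last pose, push and grip.
It fails at once if the pin touches the grinding wheel (contact force between pin and wheel above 1 N).
It fails at once if the isolator is switched back on after the pin has been brought to the V-rest (value of joint isolator above 0.5 rad and horizontal distance between pin_center and v_seat below 0.08 m).
It fails at once if the plain rod or another bystander is disturbed (moved over 30 mm) (distance of any of rod, wrench, hammer, collar, can, jar from where it was at the start of the episode above 0.03 m).
It also fails if it takes over 58 s, if anything falls off the work surface, if the arm or the gripper's body presses on something with over 40 N, if the wrist force passes 120 N, or if a joint passes its speed limit or range.

## Working session

There is one attempt and no reset: what is moved stays moved. The work goes in short steps, Python scripts to look and compute and a tool call to move; the robot and the scene stay as the last step left them, time stands still between calls to the robot, and variables do not carry over. Pictures are saved under pics/ and viewed, at most 10 in all, crops included, and the job is handed in when it is done.

Besides the shell and the picture viewer there is one more tool, called after ">>>" as a command line: name --pt "numbers of a row" for each row, then --argument value for the rest. drive_tool: Moves the arm, as the interface text tells. Its arguments: {"type":"object","properties":{"delta_pos":{"type":"array"},"spin":{"type":"array"},"grip":{"type":"array"},"squeeze":{"type":"number"}},"required":["delta_pos","spin","grip"]}

```bash
mkdir -p pics; ls; cat > h.py <<'E'
from cell import *
import numpy as np, cv2
from scipy.spatial.transform import Rotation as R
def save(n,img,s=1):
    cv2.imwrite('pics/'+n+'.png',cv2.resize(img,None,fx=s,fy=s,interpolation=cv2.INTER_CUBIC)[:,:,::-1])
def ray(cam,u,v,P=None):
    P=P or camera_params(cam);T=np.array(P['T']);x=(u-P['cx'])/P['fx'];y=(v-P['cy'])/P['fy']
    if cam=='wrist':
        r=np.hypot(x,y);d=np.array([x/r*np.sin(r),y/r*np.sin(r),np.cos(r)]) if r>1e-9 else np.array([0,0,1.])
    else: d=np.array([x,y,1.])
    d=T[:3,:3]@d;return T[:3,3],d/np.linalg.norm(d)
def atz(cam,u,v,z,P=None):
    o,d=ray(cam,u,v,P);return o+d*(z-o[2])/d[2]
def proj(cam,p,P=None):
    P=P or camera_params(cam);T=np.array(P['T']);q=T[:3,:3].T@(np.array(p)-T[:3,3])
    if cam=='wrist':
        n=np.hypot(q[0],q[1]);th=np.arctan2(n,q[2]);return P['cx']+P['fx']*th*q[0]/n,P['cy']+P['fy']*th*q[1]/n
    return P['cx']+P['fx']*q[0]/q[2],P['cy']+P['fy']*q[1]/q[2]
def tri(rs):
    A=0;b=0
    for o,d in rs:
        M=np.eye(3)-np.outer(d,d);A=A+M;b=b+M@o
    return np.linalg.solve(A,b)
def quat(): return get_obs()['tcp_rot']
def Rt():
    q=quat();return R.from_quat([q[1],q[2],q[3],q[0]]).as_matrix()
def totool(dp): return Rt().T@np.array(dp)/0.4
E
python3 - <<'E'
from h import *
np.set_printoptions(precision=4,suppress=True)
o=get_obs();print(o)
import sys
print(Rt())
a=read_camera('scene');b=read_camera('side');save('scene',a,1.4);save('side',b,1.4)
for c in ('scene','side'):
  for t in ('isolator_grip','isolator','pin','cradle','grinder','wheel','v_near','v_far','rod'):
    try: print(c,t,[(np.round(d['conf'],2),np.round(d['at'],3),np.round(proj(c,d['at']))) for d in spot_in(c,t)[:3]])
    except Exception as e: print(c,t,e)
E
```

```text
pics
{'time_s': 0.0, 'joint_pos': array([ 1.2052,  0.3838,  0.0439,  1.5996, -0.0179,  1.1612, -0.0499]), 'qvel': array([ 0.0011,  0.0003, -0.0002,  0.0013,  0.0013,  0.0017, -0.0001]), 'joint_efforts': array([  0.0004, -43.3461,   1.0244, -24.9512,   0.0106,   0.0113,
         0.    ]), 'tool_pos': array([ 0.1717, -0.6259,  0.2299]), 'tcp_rot': array([-0.0013,  0.991 ,  0.1335, -0.0002]), 'wrist_force': array([-0.105 ,  0.0283, -1.5537]), 'ft_torque': array([ 0.0337, -0.0189, -0.0288]), 'finger_force': 0.0, 'grip_width': 0.08536224844064559}
[[ 0.9644  0.2646 -0.0008]
 [ 0.2646 -0.9644  0.0025]
 [-0.0001 -0.0026 -1.    ]]
scene isolator_grip [(np.float64(0.65), array([0.43 , 0.354, 0.077]), array([368., 195.]))]
scene isolator [(np.float64(0.66), array([0.428, 0.355, 0.079]), array([368., 193.]))]
scene pin [(np.float64(0.86), array([0.24 , 0.296, 0.017]), array([330., 182.])), (np.float64(0.82), array([0.386, 0.529, 0.02 ]), array([422., 199.])), (np.float64(0.67), array([0.648, 0.205, 0.057]), array([331., 258.]))]
scene cradle [(np.float64(0.63), array([0.632, 0.21 , 0.012]), arr
[... 1168 characters left out ...]
), array([0.697, 0.027, 0.073]), array([234., 165.])), (np.float64(0.51), array([ 0.502, -0.125,  0.12 ]), array([320., 149.]))]
side grinder [(np.float64(0.95), array([ 0.602, -0.256,  0.123]), array([315., 114.]))]
side wheel [(np.float64(0.76), array([ 0.525, -0.269,  0.137]), array([339., 116.])), (np.float64(0.6), array([ 0.543, -0.118,  0.123]), array([306., 144.]))]
side v_near [(np.float64(0.75), array([ 0.504, -0.122,  0.117]), array([319., 150.]))]
side v_far [(np.float64(0.77), array([ 0.546, -0.117,  0.125]), array([305., 143.]))]
side rod [(np.float64(0.74), array([0.557, 0.21 , 0.052]), array([231., 230.])), (np.float64(0.71), array([0.416, 0.364, 0.071]), array([235., 296.]))]
```

View pics/scene.png

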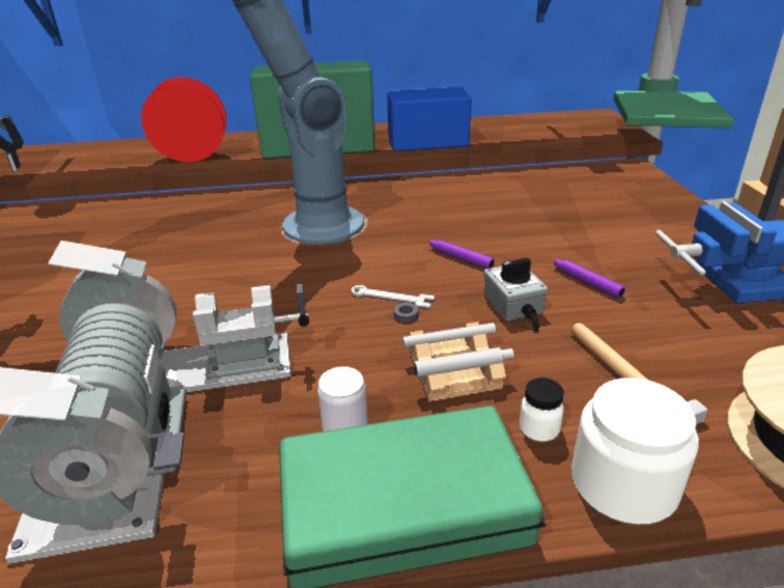

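View pics/side.png

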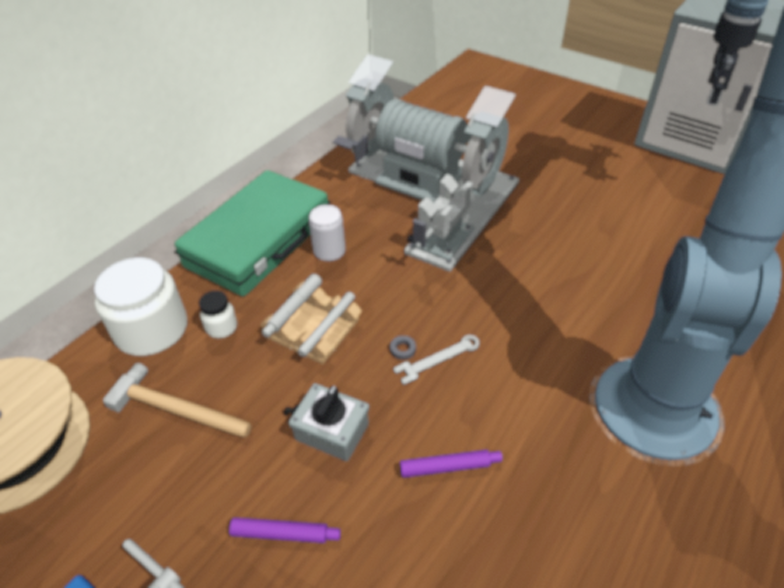

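The scene picture (in 1.4x pixels) shows:
- **Isolator:** at (515,285), with its black bar.
- **Cradle:** at (458,355). It holds a thin rod at (450,334) and a thick pin at (463,361) whose spigot points right at (508,354).
- **V-rest:** at (235,315), with the wheel to its left.

Look-alikes for the pin, in native scene pixels, are the purple pins at (330,182) and (422,199) and the grey rod at (322,239). I choose the stepped grey pin at (331,258) and will check it in a crop while the arm starts moving over.

```bash
python3 - <<'E'
from h import *
a=read_camera('scene');save('crop',a[215:295,270:390],6)
E
```

```text
(no output)
```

View pics/crop.png

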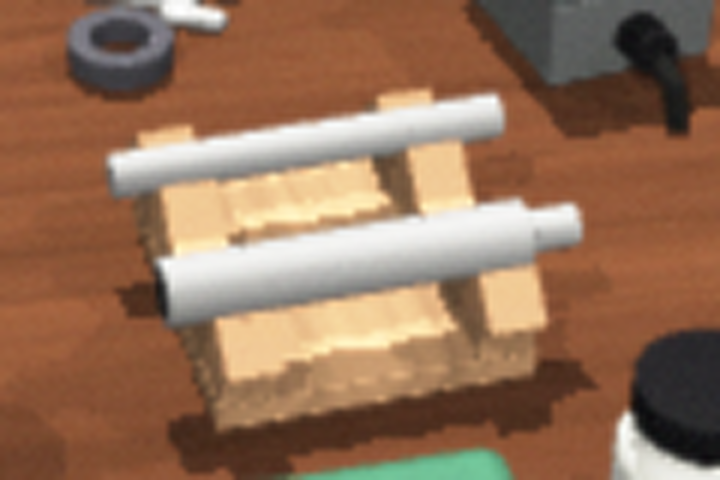

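>>> drive_tool --pt "0.1 -0.1 -0.375" --pt "0.667 -0.543 -0.4" --pt "0.667 -0.543 -0.4" --pt "0.667 -0.543 -0.4" --pt "0.667 -0.543 -0.4" --pt "0.667 -0.543 -0.4" --pt "0.667 -0.543 -0.4" --pt "0.667 -0.543 -0.4" --spin '[0,0,0,0,0,0,0,0]' --grip '[0,0,0,0,0,0,0,0]'

```text
time_s: 1.85
tool_pos: [0.3731, -0.3445, 0.3925]
tcp_rot: [0.001, 0.991, 0.134, 0.001]
wrist_force: [0.4, -0.1, 0.5]
grip_width: 0.0854
finger_force: 0.0
```

The crop confirms it: the front bar at native (331,258) has the spigot on the right (+y) and a hollow plain end on the left. Next I go above the V-rest for a wrist view on the way.

>>> drive_tool --pt "0.354 -0.629 0" --pt "0.354 -0.629 0" --pt "0.354 -0.629 0" --pt "0.354 -0.629 0" --pt "0.354 -0.629 0" --pt "0.354 -0.629 0" --pt "0.354 -0.629 0" --pt "0.354 -0.629 0" --spin '[0,0,0,0,0,0,0,0]' --grip '[0,0,0,0,0,0,0,0]'

```text
time_s: 2.65
tool_pos: [0.4418, -0.0658, 0.3915]
tcp_rot: [0.001, 0.991, 0.135, 0.0]
wrist_force: [-0.3, 0.2, 0.2]
grip_width: 0.0851
finger_force: 0.0
```

```bash
python3 - <<'E'
from h import *
np.set_printoptions(precision=4,suppress=True)
P=camera_params('wrist');w=read_camera('wrist');save('w1',w,1.4)
print(P,get_obs()['tool_pos'])
for t in ('isolator_grip','pin','cradle','wheel','v_near','v_far','rod'):
    print(t,[(np.round(d['conf'],2),np.round(d['at'],4),np.round(proj('wrist',d['at'],P))) for d in spot_in('wrist',t)[:3]])
E
```

```text
{'fx': 325.19226210127806, 'fy': 325.19226210127806, 'cx': 277.71781447570766, 'cy': 210.59711087392756, 'T': array([[ 0.2683, -0.9113, -0.3123,  0.5222],
       [-0.9633, -0.2534, -0.0882, -0.0438],
       [ 0.0012,  0.3245, -0.9459,  0.536 ],
       [ 0.    ,  0.    ,  0.    ,  1.    ]])} [ 0.4416 -0.0674  0.3914]
isolator_grip [(np.float64(0.67), array([0.4297, 0.3531, 0.0707]), array([ 39., 113.]))]
pin [(np.float64(0.94), array([0.2377, 0.2907, 0.0207]), array([ 73., 214.])), (np.float64(0.88), array([0.6311, 0.197 , 0.0583]), array([144.,   4.])), (np.float64(0.66), array([0.3326, 0.4973, 0.0127]), array([  5., 147.]))]
cradle [(np.float64(0.97), array([0.5905, 0.2006, 0.0135]), array([146.,  33.])), (np.float64(0.26), array([0.5855, 0.4465, 0.019 ]), array([37., 26.]))]
wheel [(np.float64(0.6), array([ 0.5323, -0.2525,  0.1681]), array([442., 149.]))]
v_near [(np.float64(0.94), array([ 0.505 , -0.1255,  0.1246]), array([336., 134.]))]
v_far [(np.float64(0.58), array([ 0.5399, -0.1137,  0.1233]), array([335., 105.]))]
rod [(np.float64(0.79), array([0.5573, 0.1927, 0.0504]), array([136.,  49.]))]
```

View pics/w1.png

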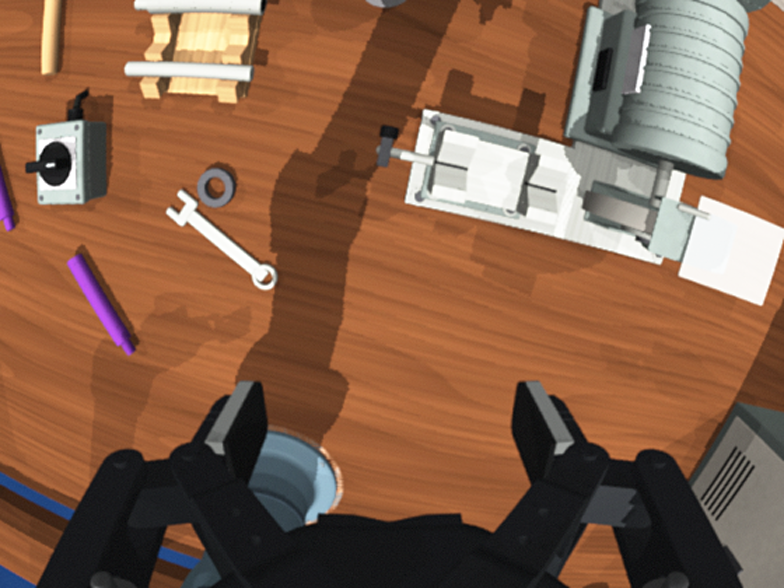

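Wrist view at 1.4x: isolator bar at (48,165) lies across the box, cradle at (200,45), and the two V heads at (450,176) and (541,188). Moving over to the isolator while spinning the tool clockwise.

>>> drive_tool --pt "0.24 -1 0.15" --pt "0.24 -1 0.15" --pt "0.24 -1 0.15" --pt "0.24 -1 0.15" --pt "0.24 -1 0.15" --pt "0.24 -1 0.15" --pt "0.24 -1 0.15" --pt "0.24 -1 0.15" --spin '[0.55,0.55,0.55,0.55,0.55,0.55,0.55,0.55]' --grip '[0,0,0,0,0,0,0,0]'

```text
time_s: 3.85
tool_pos: [0.4318, 0.23, 0.3461]
tcp_rot: [-0.001, 0.956, -0.293, -0.005]
wrist_force: [-0.8, 0.6, -0.8]
grip_width: 0.0852
finger_force: 0.0
```

```bash
python3 - <<'E'
from h import *
np.set_printoptions(precision=4,suppress=True)
P=camera_params('wrist');w=read_camera('wrist');save('w2',w,1.4)
o=get_obs();print(o['tool_pos'],o['joint_pos']);print(Rt())
for t in ('isolator_grip','isolator'):
    print(t,[(np.round(d['conf'],2),np.round(d['at'],4),np.round(proj('wrist',d['at'],P))) for d in spot_in('wrist',t)[:3]])
    m=regions_of('wrist',t)[0]['pixels'];r,c=np.nonzero(m);print(len(r),c.mean(),r.mean(),c.min(),c.max(),r.min(),r.max(),cv2.minAreaRect(np.c_[c,r].astype(np.float32)))
E
```

```text
[0.4344 0.2254 0.345 ] [ 0.1577  0.0343 -0.7236  1.7895  0.0178  1.3344 -2.7394]
[[ 0.8261 -0.5635 -0.0096]
 [-0.5635 -0.8261  0.0003]
 [-0.0081  0.0052 -1.    ]]
isolator_grip [(np.float64(0.79), array([0.4284, 0.3554, 0.0714]), array([204., 217.]))]
1247 206.8243785084202 220.64234161988773 189 227 201 241 ((207.96304321289062, 220.4085693359375), (39.48545837402344, 38.05075454711914), 86.42366790771484)
isolator [(np.float64(0.78), array([0.4271, 0.3507, 0.0707]), array([207., 216.])), (np.float64(0.46), array([0.629 , 0.2105, 0.0616]), array([204.,  36.]))]
1353 206.74870657797487 221.2180339985218 188 227 201 242 ((207.5, 221.5), (41.0, 39.0), 90.0)
```

View pics/w2.png

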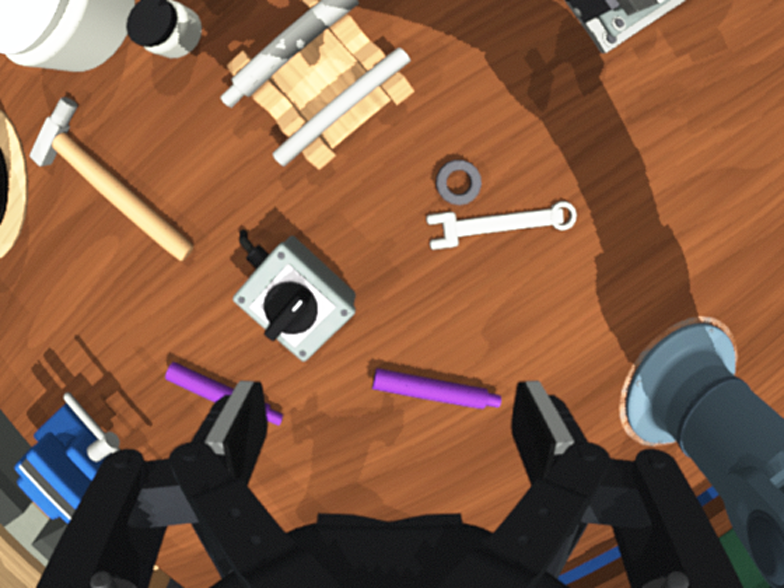

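Wrist view at 1.4x: isolator at (292,305), its bar running (272,335)→(308,296) across the box, whose top corners are (236,298), (285,243), (352,312), (303,358). Joint 7 is near its limit, so I'll approach the grip from the other half turn.

```bash
python3 - <<'E'
from h import *
np.set_printoptions(precision=4,suppress=True)
P=camera_params('wrist')
f=lambda u,v,z:atz('wrist',u/1.4,v/1.4,z,P)
c=[f(*p,.06) for p in [(236,298),(285,243),(352,312),(303,358)]]
print('box c',np.mean(c,0),[np.degrees(np.arctan2(*(c[j]-c[i])[1::-1])) for i,j in((0,1),(1,2),(3,2),(0,3))],[np.linalg.norm(c[j]-c[i]) for i,j in((0,1),(1,2),(3,2),(0,3))])
a,b=f(292,311,.0965),f(302,300,.0965);print(a,b,np.degrees(np.arctan2(*(b-a)[1::-1])))
a,b=f(270,335,.0965),f(308,296,.0965);print(a,b,np.degrees(np.arctan2(*(b-a)[1::-1])))
o,d=ray('wrist',204,217,P)
for t in ('isolator_grip',):
  rs=[]
  for cam in('wrist','scene','side'):
    if cam!='wrist': read_camera(cam)
    m=regions_of(cam,t)[0]['pixels'];r,cc=np.nonzero(m);rs.append(ray(cam,cc.mean(),r.mean(),P if cam=='wrist' else None));print(cam,len(r),cc.mean(),r.mean())
  print(tri(rs))
E
```

```text
box c [0.4304 0.3387 0.06  ] [np.float64(-79.96448532405627), np.float64(-173.3987934922363), np.float64(-80.81210636319632), np.float64(-170.5637569347292)] [np.float64(0.08081270692626319), np.float64(0.09697156091859205), np.float64(0.07601273555704077), np.float64(0.09567817212017782)]
[0.4322 0.3298 0.0965] [0.4352 0.315  0.0965] -78.37246705273843
[0.4255 0.3639 0.0965] [0.435  0.3079 0.0965] -80.28650216961461
wrist 1247 206.8243785084202 220.64234161988773
scene 291 369.20962199312714 193.12714776632302
side 512 234.3671875 290.94140625
[0.4266 0.3514 0.0719]
```

>>> drive_tool --pt "-0.18 -0.26 0.1" --pt "-0.18 -0.26 0.1" --pt "-0.18 -0.26 0.1" --pt "-0.18 -0.26 0.1" --pt "-0.18 -0.26 0.1" --pt "-0.18 -0.26 0.1" --pt "-0.18 -0.26 0.1" --pt "-0.18 -0.26 0.1" --spin '[-0.57,-0.57,-0.57,-0.57,-0.57,-0.57,-0.57,-0.57]' --grip '[0,0,0,0,0,0,0,0]'

```text
time_s: 5.15
tool_pos: [0.4379, 0.3445, 0.3059]
tcp_rot: [-0.001, 0.957, 0.289, -0.004]
wrist_force: [-0.0, -0.5, -0.2]
grip_width: 0.0854
finger_force: 0.0
```

>>> drive_tool --pt "0 0 0.1" --pt "0 0 0.1" --pt "0 0 0.1" --pt "0 0 0.1" --pt "0 0 0.1" --pt "0 0 0.1" --pt "0 0 0.1" --pt "0 0 0.1" --spin '[-0.546,-0.546,-0.546,-0.546,-0.546,-0.546,-0.546,-0.546]' --grip '[0,0,0,0,0,0,0,0]'

```text
time_s: 5.95
tool_pos: [0.4378, 0.3444, 0.266]
tcp_rot: [-0.003, 0.649, 0.761, -0.003]
wrist_force: [-1.6, 0.5, -0.1]
grip_width: 0.0854
finger_force: 0.0
```

```bash
python3 - <<'E'
from h import *
np.set_printoptions(precision=4,suppress=True)
P=camera_params('wrist');w=read_camera('wrist');save('w3',w,1.4)
o=get_obs();print(o['tool_pos'],o['joint_pos']);print(Rt())
for t in ('isolator_grip',):
    print(t,[(np.round(d['conf'],2),np.round(d['at'],4),np.round(proj('wrist',d['at'],P))) for d in spot_in('wrist',t)[:3]])
for d in ([.428,.355,.0965],[.428,.345,.0965]): print(np.array(proj('wrist',d,P))*1.4)
np.save('P3.npy',P,allow_pickle=True)
E
```

```text
[0.4378 0.3443 0.2658] [ 0.2232  0.413  -1.1826  1.7396  0.3936  1.2668 -0.8937]
[[-0.159   0.9872 -0.008 ]
 [ 0.9873  0.159  -0.0007]
 [ 0.0006 -0.008  -1.    ]]
isolator_grip [(np.float64(0.59), array([0.4254, 0.3605, 0.0698]), array([270., 165.]))]
[379.7426 245.7599]
[377.5928 259.2814]
```

View pics/w3.png

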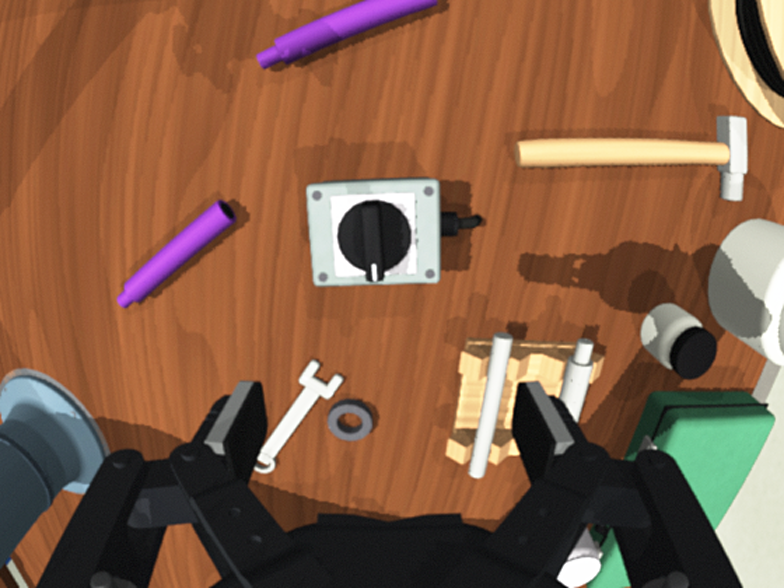

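Wrist view at 1.4x: bar runs (373,202)→(374,280), skirt centred at (374,237).

```bash
python3 - <<'E'
from h import *
np.set_printoptions(precision=4,suppress=True)
P=np.load('P3.npy',allow_pickle=True).item()
f=lambda u,v,z:atz('wrist',u/1.4,v/1.4,z,P)
a,b=f(373,202,.0965),f(374,280,.0965);print(a,b,(a+b)/2,np.linalg.norm(a-b),np.degrees(np.arctan2(*(a-b)[1::-1])))
print(f(374,237,.0695))
c=[f(*p,.06) for p in [(307,185),(439,179),(439,283),(315,286)]]
print('box',np.mean(c,0),[np.degrees(np.arctan2(*(c[j]-c[i])[1::-1])) for i,j in((0,1),(3,2),(3,0),(2,1))])
E
```

```text
[0.4186 0.3851 0.0965] [0.4278 0.3293 0.0965] [0.4232 0.3572 0.0965] 0.05647031096100909 99.34304896621829
[0.4228 0.3549 0.0695]
box [0.4229 0.3554 0.06  ] [np.float64(11.442435604666713), np.float64(10.666718157143395), np.float64(101.24198123494246), np.float64(100.59465954110645)]
```

>>> drive_tool --pt "0.034 -0.03 0.1" --pt "0.034 -0.03 0.2" --pt "0.034 -0.03 0.3" --pt "0.034 -0.03 0.38" --pt "0.034 -0.03 0.44" --pt "0.034 -0.03 0.475" --pt "0.034 -0.03 0.475" --pt "0.034 -0.03 0.475" --spin '[0,0,0,0,0,0,0,0]' --grip '[0,0,0,0,0,0,255,255]' --squeeze 50

```text
time_s: 6.85
tool_pos: [0.422, 0.3574, 0.0767]
tcp_rot: [-0.003, 0.65, 0.76, -0.002]
wrist_force: [0.5, 0.5, -0.4]
grip_width: 0.059
finger_force: 0.0
```

>>> drive_tool --pt "0 0 0" --pt "0 0 0" --pt "0 0 0" --pt "0 0 0" --pt "0 0 0" --pt "0 0 0" --pt "0 0 0" --pt "0 0 0" --spin '[0,0,0,-0.03,-0.08,-0.14,-0.2,-0.26]' --grip '[255,255,255,255,255,255,255,255]'

```text
time_s: 7.65
tool_pos: [0.4217, 0.3571, 0.0771]
tcp_rot: [-0.003, 0.419, 0.908, -0.002]
wrist_force: [-2.0, -1.7, 4.4]
grip_width: 0.013
finger_force: 48.9
```

```bash
python3 - <<'E'
from h import *
o=get_obs();print(o);print(Rt());import cell;print([k for k in dir(cell) if not k.startswith('_')])
try: print(grip_depth)
except Exception as e: print(e)
E
```

```text
{'time_s': 7.65, 'joint_pos': array([ 0.09205444,  0.68934104, -1.0959434 ,  1.90630099,  0.72256871,
        1.01717129, -0.62342551]), 'qvel': array([ 1.47078074e-01,  1.63319826e-01, -2.35558082e-01, -1.08162671e-03,
        2.12394976e-01,  1.25871396e-01,  1.09671021e+00]), 'joint_efforts': array([-8.58693682e-01, -3.46665931e+01, -1.29637787e+01, -1.69125795e+01,
       -5.88189054e-03, -7.07780812e-01, -5.81530295e-01]), 'tool_pos': array([0.42167244, 0.35709492, 0.07713722]), 'tcp_rot': array([-0.0025071 ,  0.41929589,  0.90784347, -0.00221348]), 'wrist_force': array([-1.97222728, -1.72306544,  4.41130628]), 'ft_torque': array([-0.44831403,  0.03926491, -0.1264513 ]), 'finger_force': 48.858243227005005, 'grip_width': 0.01299620341187829}
[[-0.64836934  0.76129898 -0.00640831]
 [ 0.76132117  0.64837211 -0.00191655]
 [ 0.0026959  -0.00612142 -0.99997763]]
['Unreachable', 'camera_params', 'get_obs', 'grip_depth', 'hand_in', 'read_camera', 'regions_of', 'spot_in']
0.0187
```

>>> drive_tool --pt "0 0 0" --pt "0 0 0" --pt "0 0 0" --pt "0 0 0" --pt "0 0 0" --pt "0 0 0" --pt "0 0 0" --pt "0 0 0" --spin '[-0.065,-0.13,-0.2,-0.27,-0.34,-0.41,-0.47,-0.52]' --grip '[255,255,255,255,255,255,255,255]'

```text
time_s: 8.45
tool_pos: [0.4214, 0.3559, 0.0771]
tcp_rot: [-0.004, -0.111, 0.994, -0.002]
wrist_force: [-3.2, -4.6, 8.4]
grip_width: 0.0131
finger_force: 53.1
```

>>> drive_tool --pt "0 0 0" --pt "0 0 0" --pt "0 0 0" --pt "0 0 0" --pt "0 0 0" --pt "0 0 -0.1" --pt "0 0 -0.2" --pt "0 0 -0.3" --spin '[0,0,0,0,0,0,0,0]' --grip '[255,0,0,0,0,0,0,0]'

```text
time_s: 9.25
tool_pos: [0.4217, 0.357, 0.1966]
tcp_rot: [-0.005, -0.11, 0.994, -0.0]
wrist_force: [-0.0, -1.0, 0.1]
grip_width: 0.0849
finger_force: 0.0
```

```bash
python3 - <<'E'
from h import *
np.set_printoptions(precision=4,suppress=True)
P=camera_params('wrist');w=read_camera('wrist');save('w4',w,1.4)
o=get_obs();print(o['tool_pos'],o['joint_pos']);print(Rt())
for c in('wrist','scene','side'):
  if c!='wrist': read_camera(c)
  for t in ('pin','rod','cradle'):
    print(c,t,[(np.round(d['conf'],2),np.round(d['at'],4),np.round(proj(c,d['at'],P if c=='wrist' else None))) for d in spot_in(c,t)[:3]])
np.save('P4.npy',P,allow_pickle=True)
E
```

```text
[0.4238 0.3613 0.2042] [ 0.2851  0.7053 -1.4367  1.8104  0.7266  1.2962  0.4492]
[[-0.9758 -0.2186 -0.0009]
 [-0.2186  0.9758  0.0068]
 [-0.0006  0.0069 -1.    ]]
wrist pin [(np.float64(0.97), array([0.6281, 0.1753, 0.0529]), array([101., 322.])), (np.float64(0.92), array([0.2681, 0.3227, 0.0219]), array([278.,  32.])), (np.float64(0.92), array([0.3641, 0.5246, 0.0203]), array([439., 173.]))]
wrist rod [(np.float64(0.72), array([0.55  , 0.1937, 0.0493]), array([113., 273.])), (np.float64(0.43), array([0.4232, 0.1493, 0.0139]), array([ 97., 151.]))]
wrist cradle [(np.float64(0.82), array([0.5583, 0.1793, 0.01  ]), array([116., 261.])), (np.float64(0.55), array([0.5788, 0.4489, 0.0216]), array([322., 325.])), (np.float64(0.26), array([0.5533, 0.1917, 0.0501]), array([111., 276.]))]
scene pin [(np.float64(0.97), array([0.6437, 0.2032, 0.0575]), array([329., 257.])), (np.float64(0.94), array([0.3825, 0.5314, 0.0205]), array([423., 198.])), (np.float64(0.69), array([0.239 , 0.2972, 0.0206]), array([330., 181.]))]
scene rod [(np.float64(0.9), array([0.5662, 0.2024, 0.0513]), array([322., 239.])), (np.float64(0.53), array([0.3673, 0.1283, 0.0046]), array([281., 213.]))]
scene cradle [(np.float64(0.79), array([0.633 , 0.2096, 0.012 ]), array([330., 270.]))]
side pin [(np.float64(0.85), array([0.3662, 0.5316, 0.0235]), array([203., 379.])), (np.float64(0.64), array([0.2275, 0.3013, 0.0231]), array([321., 330.])), (np.float64(0.55), array([0.6283, 0.2605, 0.0527]), array([197., 231.]))]
side rod [(np.float64(0.65), array([0.5562, 0.1604, 0.0513]), array([244., 219.])), (np.float64(0.65), array([ 0.5259, -0.266 ,  0.1405]), array([339., 116.])), (np.float64(0.52), array([ 0.538 , -0.2545,  0.1053]), array([332., 126.]))]
side cradle [(np.float64(0.73), array([0.5396, 0.2269, 0.0248]), array([233., 244.]))]
```

View pics/w4.png

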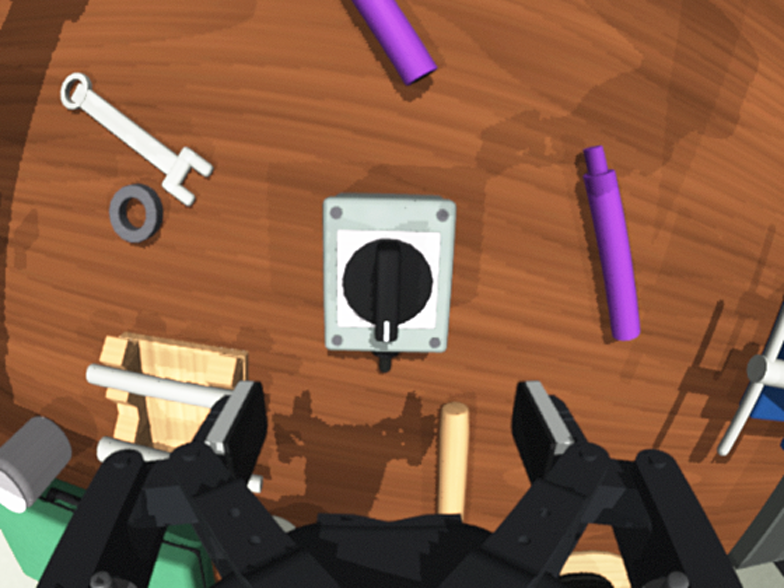

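The wrist view (1.4x) shows the bar running (386,240)→(386,340), parallel to the box's long side, so the isolator is off. Now to the pin, spinning clockwise.

>>> drive_tool --pt "-0.05 -0.05 -0.14" --pt "-0.42 -0.49 -0.14" --pt "-0.42 -0.49 -0.14" --pt "-0.42 -0.49 -0.14" --pt "-0.42 -0.49 -0.14" --pt "-0.42 -0.49 -0.14" --pt "-0.42 -0.49 -0.14" --pt "-0.42 -0.49 -0.14" --spin '[0.57,0.57,0.57,0.57,0.57,0.57,0.57,0.57]' --grip '[0,0,0,0,0,0,0,0]'

```text
time_s: 10.65
tool_pos: [0.6307, 0.2004, 0.2493]
tcp_rot: [-0.004, 0.473, 0.881, -0.003]
wrist_force: [-0.7, 0.4, -0.7]
grip_width: 0.0854
finger_force: 0.0
```

>>> drive_tool --pt "0 0 0" --pt "0 0 0" --pt "0 0 0" --pt "0 0 0" --pt "0 0 0" --pt "0 0 0" --pt "0 0 0" --pt "0 0 0" --spin '[0.25,0.25,0.25,0.25,0.25,0.25,0.25,0.25]' --grip '[0,0,0,0,0,0,0,0]'

```text
time_s: 11.45
tool_pos: [0.6291, 0.2025, 0.2501]
tcp_rot: [-0.003, 0.681, 0.733, -0.003]
wrist_force: [0.1, -0.4, -0.0]
grip_width: 0.0854
finger_force: 0.0
```

```bash
python3 - <<'E'
from h import *
np.set_printoptions(precision=4,suppress=True)
P=camera_params('wrist');w=read_camera('wrist');save('w5',w,1.4)
o=get_obs();print(o['tool_pos'],o['joint_pos']);print(Rt())
for t in ('pin','rod','cradle'):
    L=spot_in('wrist',t)
    print(t,[(np.round(d['conf'],2),np.round(d['at'],4),np.round(1.4*np.array(proj('wrist',d['at'],P)))) for d in L[:3]])
np.save('P5.npy',P,allow_pickle=True)
E
```

```text
[0.6292 0.2025 0.2502] [ 0.3333  0.6024 -1.0177  1.503   0.515   1.3341 -0.6573]
[[-0.0732  0.9973 -0.0082]
 [ 0.9973  0.0732 -0.001 ]
 [-0.0004 -0.0083 -1.    ]]
pin [(np.float64(0.67), array([0.2573, 0.3075, 0.0212]), array([ 32., 128.])), (np.float64(0.56), array([0.6362, 0.2143, 0.059 ]), array([402., 240.]))]
rod [(np.float64(0.76), array([0.5574, 0.2096, 0.0523]), array([300., 238.])), (np.float64(0.62), array([ 0.5387, -0.0845,  0.0187]), array([292., 490.]))]
cradle [(np.float64(0.72), array([0.5975, 0.1978, 0.0093]), array([355., 244.]))]
```

View pics/w5.png

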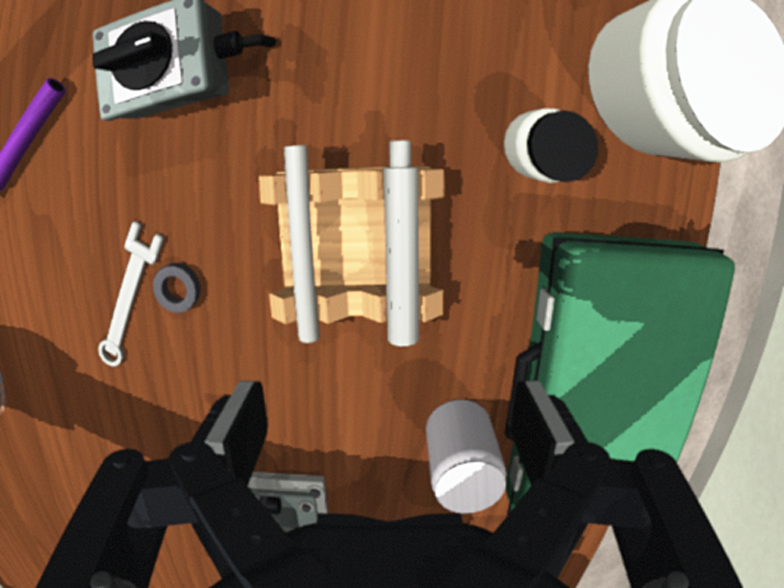

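Wrist view at 1.4x: pin from spigot tip (400,142) via the step (401,168) to the plain end (403,344); rod at (302,245). The white-topped tin is at (465,455).

```bash
python3 - <<'E'
from h import *
np.set_printoptions(precision=4,suppress=True)
P=np.load('P5.npy',allow_pickle=True).item()
f=lambda u,v,z:atz('wrist',u/1.4,v/1.4,z,P)
a,s,b=f(400,142,.048),f(401,168,.050),f(403.5,344,.045)
print(a,s,b,np.linalg.norm(b-a),(a+b)/2,np.degrees(np.arctan2(*(a-b)[1::-1])))
r1,r2=f(296,147,.05),f(308,341,.05);print('rod',(r1+r2)/2,np.degrees(np.arctan2(*(r1-r2)[1::-1])))
# second view: scene & side masks
rs=[ray('wrist',402/1.4,243/1.4,P)]
for c in('scene','side'):
  read_camera(c)
  for d in regions_of(c,'pin'):
    r,cc=np.nonzero(d['pixels'])
    (cx,cy),wh,an=cv2.minAreaRect(np.c_[cc,r].astype(np.float32))
    p=proj(c,(.635,.21,.048))
    if abs(cx-p[0])+abs(cy-p[1])<25: print(c,cx,cy,wh,p,d['conf']);rs.append(ray(c,cx,cy))
print(tri(rs),[tri([rs[0],x]) for x in rs[1:]])
# V from wrist w1? predicted
E
```

```text
[0.6293 0.2876 0.048 ] [0.6315 0.268  0.05  ] [0.6456 0.1226 0.045 ] 0.1658236264188989 [0.6374 0.2051 0.0465] 95.65634969059897
rod [0.5581 0.2002 0.05  ] 94.95343835811259
scene 330.8800048828125 258.15997314453125 (12.445079803466797, 70.9935302734375) (np.float64(331.4403583538014), np.float64(257.76262907626074)) 0.83
side 207.41897583007812 217.87905883789062 (9.14560604095459, 54.555843353271484) (np.float64(208.7366995082771), np.float64(218.67568488983093)) 0.68
[0.6377 0.2096 0.0491] [array([0.6367, 0.2091, 0.048 ]), array([0.6371, 0.2112, 0.0513])]
```

>>> drive_tool --pt "0.01 0.025 0.1" --pt "0.01 0.025 0.2" --pt "0.01 0.025 0.3" --pt "0.01 0.025 0.4" --pt "0.01 0.025 0.47" --pt "0.01 0.025 0.52" --pt "0.01 0.025 0.553" --pt "0.01 0.025 0.553" --spin '[-0.01,-0.01,-0.01,-0.01,-0.01,-0.01,-0.01,-0.01]' --grip '[90,90,90,90,90,90,90,90]' --squeeze 80

```text
time_s: 12.65
tool_pos: [0.6363, 0.2064, 0.0275]
tcp_rot: [-0.003, 0.673, 0.739, -0.004]
wrist_force: [0.3, -0.1, -0.1]
grip_width: 0.0552
finger_force: 0.0
```

```bash
python3 - <<'E'
from h import *
o=get_obs();print(o['tool_pos'],o['wrist_force'],o['grip_width'],o['ft_torque'])
w=read_camera('wrist');save('w6',w,1.4)
E
```

```text
[0.63625778 0.20640805 0.02746126] [ 0.27228469 -0.12975314 -0.09026572] 0.05515455351714829 [-0.02916509 -0.01085146  0.01153369]
```

View pics/w6.png

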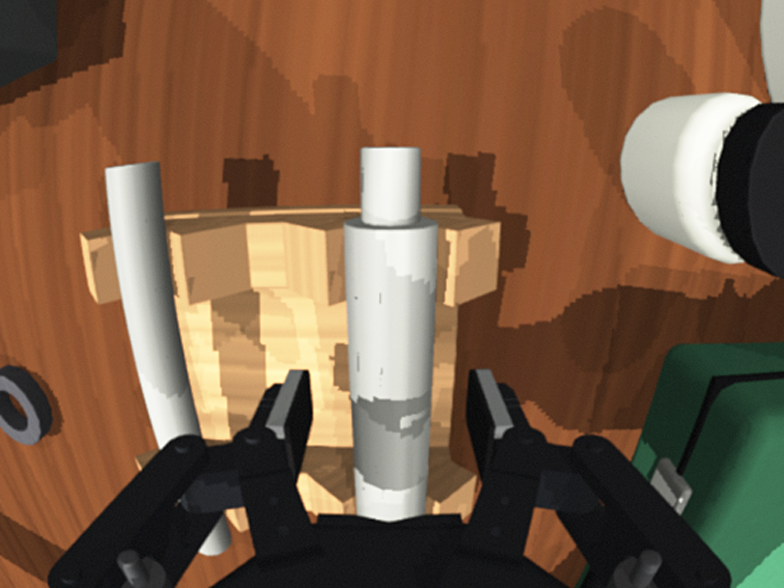

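The fingers straddle the pin with the centre line at (390,330). Close and lift.

>>> drive_tool --pt "0 0 0" --pt "0 0 0" --pt "0 0 0" --pt "0 0 0" --pt "0 0 -0.05" --pt "0 0 -0.15" --pt "0 0 -0.25" --pt "0 0 -0.35" --spin '[0,0,0,0,0,0,0,0]' --grip '[255,255,255,255,255,255,255,255]' --squeeze 90

```text
time_s: 13.5
tool_pos: [0.6381, 0.207, 0.1716]
tcp_rot: [-0.002, 0.673, 0.74, -0.003]
wrist_force: [0.7, 0.5, -2.4]
grip_width: 0.0236
finger_force: 88.7
```

>>> drive_tool --pt "-0.02 -0.03 -0.1" --pt "-0.05 -0.05 -0.13" --pt "-0.15 -0.08 -0.13" --pt "-0.27 -0.12 -0.13" --pt "-0.37 -0.16 -0.13" --pt "-0.4 -0.18 -0.13" --pt "-0.4 -0.18 -0.13" --pt "-0.4 -0.18 -0.13" --spin '[0,0,0,0,0,0,0,0]' --grip '[255,255,255,255,255,255,255,255]'

```text
time_s: 14.3
tool_pos: [0.582, 0.0416, 0.2227]
tcp_rot: [-0.002, 0.673, 0.739, -0.002]
wrist_force: [0.2, 0.7, -2.8]
grip_width: 0.0237
finger_force: 88.9
```

```bash
python3 - <<'E'
from h import *
np.set_printoptions(precision=4,suppress=True)
P=camera_params('wrist');w=read_camera('wrist');save('w7',w,1.4)
o=get_obs();print(o['tool_pos'],o['joint_pos'],o['wrist_force'],o['ft_torque'],o['grip_width'],o['finger_force']);print(Rt())
for c in('wrist','scene','side'):
  if c!='wrist': read_camera(c)
  for t in ('v_near','v_far','wheel'):
    for d in regions_of(c,t)[:1]:
      m=d['pixels'].astype(np.uint8);n,l,st,ce=cv2.connectedComponentsWithStats(m)
      print(c,t,np.round(d['conf'],2),[(st[i][:5].tolist(),ce[i]) for i in range(1,n) if st[i][4]>8])
np.save('P7.npy',P,allow_pickle=True)
E
```

```text
[0.5821 0.0429 0.2228] [ 0.7019  0.4861 -1.0768  1.7268  0.4531  1.2121 -0.3981] [-0.4508  1.0695 -2.4252] [ 0.0427 -0.0381 -0.0331] 0.023235949507314158 88.9172887802124
[[-0.0955  0.9954 -0.0061]
 [ 0.9954  0.0955 -0.0003]
 [ 0.0003 -0.0061 -1.    ]]
wrist v_near 0.52 [([185, 371, 13, 22, 170], array([191.3882, 381.2529]))]
scene v_near 0.81 [([180, 204, 14, 13, 149], array([186.2483, 210.0604])), ([139, 209, 16, 14, 190], array([146.6474, 215.4158]))]
scene v_far 0.76 [([180, 216, 15, 17, 207], array([187.4831, 223.9034])), ([138, 221, 16, 12, 147], array([146.    , 226.1224]))]
scene wheel 0.9 [([74, 197, 52, 47, 839], array([109.6246, 216.8308]))]
side v_near 0.73 [([325, 130, 12, 15, 134], array([331.0672, 136.597 ])), ([309, 147, 14, 15, 146], array([316.089 , 153.5822]))]
side v_far 0.58 [([314, 125, 13, 15, 134], array([319.0448, 131.8433])), ([299, 141, 13, 16, 146], array([304.2877, 148.4247]))]
```

View pics/w7.png

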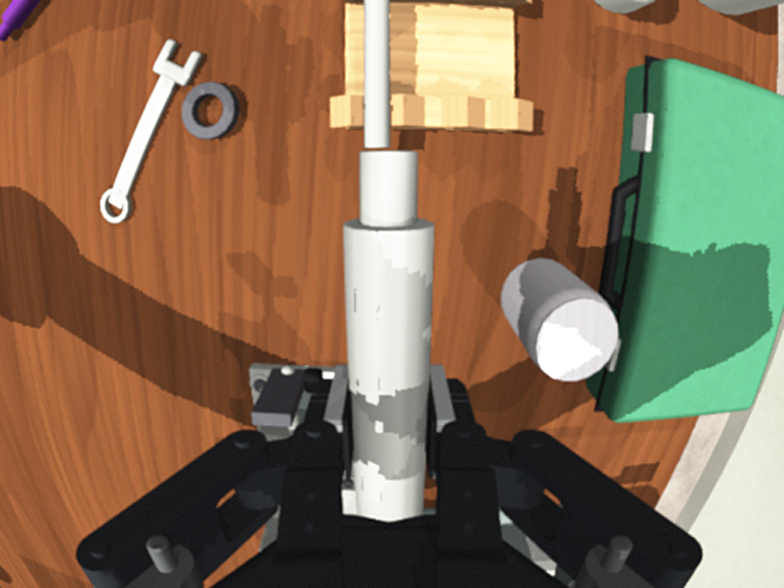

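The pin is held level and centred. Now I locate the V from the scene and side masks and, numerically, from the saved overhead wrist picture w1.

```bash
python3 - <<'E'
from h import *
np.set_printoptions(precision=4,suppress=True,linewidth=250)
C={'scene':{'n':[(186.25,210.06),(146.65,215.42)],'f':[(187.48,223.9),(146,226.12)]},
'side':{'n':[(316.09,153.58),(331.07,136.6)],'f':[(304.29,148.42),(319.04,131.84)]}}
for c in C:
  for k in 'nf':
    p,q=[atz(c,*x,.1216) for x in C[c][k]];d=p-q;print(c,k,p,q,(p+q)/2,np.linalg.norm(d),np.degrees(np.arctan2(d[1],d[0])))
for k in 'nf':
  for h in (0,1): print(k,h,tri([ray(c,*C[c][k][h]) for c in C]))
w=cv2.imread('pics/w1.png',0);w=cv2.resize(w,(560,420),interpolation=cv2.INTER_AREA)
print('cols',list(range(300,404,3)))
for r in range(104,166,2): print(r,' '.join('%3d'%v for v in w[r,300:404:3]))
E
```

```text
scene n [ 0.4986 -0.107   0.1216] [ 0.5066 -0.1963  0.1216] [ 0.5026 -0.1516  0.1216] 0.08970748630043562 95.11854769037383
scene f [ 0.5571 -0.1008  0.1216] [ 0.5507 -0.1918  0.1216] [ 0.5539 -0.1463  0.1216] 0.09119429098779636 86.02699569666719
side n [ 0.4989 -0.0996  0.1216] [ 0.5042 -0.1888  0.1216] [ 0.5015 -0.1442  0.1216] 0.08930579900129354 93.4093621331978
side f [ 0.5386 -0.1001  0.1216] [ 0.5452 -0.1885  0.1216] [ 0.5419 -0.1443  0.1216] 0.0886454637998959 94.2581924754156
n 0 [ 0.5    -0.1048  0.1203]
n 1 [ 0.506  -0.1949  0.1193]
f 0 [ 0.5433 -0.1046  0.1142]
f 1 [ 0.5472 -0.1924  0.1188]
cols [300, 303, 306, 309, 312, 315, 318, 321, 324, 327, 330, 333, 336, 339, 342, 345, 348, 351, 354, 357, 360, 363, 366, 369, 372, 375, 378, 381, 384, 387, 390, 393, 396, 399, 402]
104 251 251 235 154  90 183 232 231 229 232 237 245 248 249 244 245 248 250 248 230 177 154 147 142 177 148 130 114 234 240 241 242 244 248 203
106 251 251 206 149  90 218 232 232 231 231 232 231 233 240 246 245 246 248 248 250 251 242 206 169  94  74 138 109 240 241 241 241 240 241 212
108 249 251 186 108 
[... 3455 characters left out ...]
 108 109 111 114 113 109 104 100  99 115 149 197 220 231 234 231 233 226 220 200 230 230 238 246 247 248 250 248 247 251 251
158 117 114 109 108  96 101 107 110 111 113 112 109 106 102 100  96 110 149 192 223 233 233 232 233 231 230 228 229 233 240 246 249 246 249 249
160 125 121 119 113  96  92  95 100 106 110 111 113 112 112 106 102 101  96  90 102 150 201 233 234 233 232 233 232 230 229 231 234 240 251 250
162 122 127 125 118 101 101  96  95  94 100 107 107 110 123 112 110 106 104 102  96  84  81 119 151 214 234 235 235 232 233 230 229 237 251 251
164 119 119 121 114 110 106 104  99  96  97  98 104 118 123 108 110 112 109 105 102  99  92  85  77  76 128 167 237 240 239 234 233 247 251 246
```

```bash
python3 - <<'E'
from h import *
np.set_printoptions(precision=4,suppress=True,linewidth=200)
P=dict(fx=325.1923,fy=325.1923,cx=277.718,cy=210.597,T=np.array([[.2683,-.9113,-.3123,.5222],[-.9633,-.2534,-.0882,-.0438],[.0012,.3245,-.9459,.536],[0,0,0,1]]))
w=cv2.imread('pics/w1.png',0).astype(float)
def S(u,v): # native pixel -> scaled sample
    return cv2.getRectSubPix(w.astype(np.float32),(1,1),((u+.5)*1.4-.5,(v+.5)*1.4-.5))[0,0]
g=np.arange(-4,4,.1)
for nm,f0,z,kind in(('valley',lambda u:116.3+(u-315)*.243,.1116,'dark'),('nearrim',lambda u:131.7+(u-312)*.235,.1316,'edge')):
  pts=[]
  for u in list(range(314,332,2))+list(range(380,396,2)):
    v=f0(u)+g;I=np.array([S(u,x) for x in v])
    vv=(np.sum((255-I)**4*v)/np.sum((255-I)**4)) if kind=='dark' else v[np.argmax(np.gradient(cv2.GaussianBlur(I[:,None],(1,9),2)[:,0] if 0 else np.convolve(I,np.ones(7)/7,'same'))[6:-6])+6]
    pts.append(atz('wrist',u,vv,z,P)[:2])
  pts=np.array(pts);k=np.polyfit(pts[:,1],pts[:,0],1);res=pts[:,0]-np.polyval(k,pts[:,1])
  print(nm,'slope deg',np.degrees(np.arctan2(1,k[0])),'x at y=-.148:',np.polyval(k,-.148),'rms',res.std())
for u,v in((311,122),(333.5,124),(376.5,141),(397.5,142)): print(atz('wrist',u,v,.1216,P))
E
```

```text
valley slope deg 94.31282089765652 x at y=-.148: 0.523086984571303 rms 6.353258769031834e-05
nearrim slope deg 94.44404445729924 x at y=-.148: 0.5038346841364372 rms 0.0002022470017316183
[ 0.5108 -0.0912  0.1216]
[ 0.5168 -0.1196  0.1216]
[ 0.5131 -0.1814  0.1216]
[ 0.5212 -0.2103  0.1216]
```

The V axis is at x = 0.523, direction 94.4°, and the seat centre is near y = -0.150. Going above it at the present height.

>>> drive_tool --pt "-0.08 -0.04 0" --pt "-0.18 -0.08 0" --pt "-0.29 -0.12 0" --pt "-0.38 -0.16 0" --pt "-0.43 -0.19 0" --pt "-0.455 -0.192 0" --pt "-0.455 -0.192 0" --pt "-0.455 -0.192 0" --spin '[0.01,0.01,0.01,0.01,0.01,0.01,0.01,0.01]' --grip '[255,255,255,255,255,255,255,255]'

```text
time_s: 15.7
tool_pos: [0.5233, -0.1454, 0.2228]
tcp_rot: [-0.003, 0.68, 0.733, -0.002]
wrist_force: [0.5, 1.0, -3.9]
grip_width: 0.024
finger_force: 89.1
```

```bash
python3 - <<'E'
from h import *
np.set_printoptions(precision=4,suppress=True)
o=get_obs();print(o['tool_pos'],o['joint_pos'],o['wrist_force'],o['ft_torque'],o['grip_width']);print(Rt())
# position check of held pin and wheel/V in fixed cameras
for c in('scene','side'):
  a=read_camera(c);save('v_'+c,a)
  for d in regions_of(c,'pin'):
    r,cc=np.nonzero(d['pixels']);p=proj(c,o['tool_pos']+[0,0,.0205]);q=(cc.mean(),r.mean())
    if np.hypot(q[0]-p[0],q[1]-p[1])<40:
      m=d['pixels'];pts=np.c_[cc,r].astype(float);u=np.linalg.svd(pts-pts.mean(0),full_matrices=0)[2][0];t=(pts-pts.mean(0))@u
      print(c,d['conf'],q,p,'ends',pts.mean(0)+u*t.min(),pts.mean(0)+u*t.max())
  ax=np.array([np.cos(np.radians(94.35)),np.sin(np.radians(94.35)),0]);cen=o['tool_pos']+[0,0,.0205]
  print(c,'pred ends',proj(c,cen-.08*ax),proj(c,cen+.08*ax))
  for t in('wheel',):
    print(t,[(np.round(d['conf'],2),np.round(d['at'],4)) for d in spot_in(c,t)[:2]])
print(totool(np.array([.5233,-.147,.125])-o['tool_pos']))
E
```

```text
[ 0.5233 -0.1454  0.2228] [ 1.1136  0.394  -1.1004  1.8208  0.3811  1.1692 -0.037 ] [ 0.5299  1.0424 -3.8515] [ 0.0188 -0.0261  0.0229] 0.023952959037395662
[[-0.0746  0.9972 -0.0067]
 [ 0.9972  0.0746  0.0002]
 [ 0.0007 -0.0067 -1.    ]]
scene pred ends (np.float64(119.90626520918315), np.float64(174.1943410500389)) (np.float64(197.05764393937824), np.float64(165.50691457373716))
wheel [(np.float64(0.8), array([ 0.538 , -0.2619,  0.154 ]))]
side 0.74 (np.float64(313.93220338983053), np.float64(111.14124293785311)) (np.float64(319.24532331161447), np.float64(105.88696354739426)) ends [332.7664  89.7939] [304.6355 121.6784]
side pred ends (np.float64(332.7485269647175), np.float64(91.61764708235638)) (np.float64(304.64166344108395), np.float64(121.31917131036356))
wheel [(np.float64(0.75), array([ 0.5262, -0.267 ,  0.1393]))]
[-0.004   0.0016  0.2444]
```

>>> drive_tool --pt "0 0 0.05" --pt "-0.004 0.002 0.1" --pt "-0.004 0.002 0.15" --pt "-0.004 0.002 0.19" --pt "-0.004 0.002 0.22" --pt "-0.004 0.002 0.24" --pt "-0.004 0.002 0.255" --pt "-0.004 0.002 0.26" --spin '[0,0,0,0,0,0,0,0]' --grip '[255,255,255,255,255,255,255,255]'

```text
time_s: 16.8
tool_pos: [0.5227, -0.1488, 0.1181]
tcp_rot: [-0.003, 0.681, 0.732, -0.003]
wrist_force: [0.4, -0.1, -3.6]
grip_width: 0.0233
finger_force: 89.1
```

>>> drive_tool --pt "0 0 0.004" --pt "0 0 0.008" --pt "0 0 0.011" --pt "0 0 0.014" --pt "0 0 0.017" --pt "0 0 0.02" --pt "0 0 0.02" --pt "0 0 0.02" --spin '[0,0,0,0,0,0,0,0]' --grip '[255,255,255,255,255,255,255,255]'

```text
time_s: 17.6
tool_pos: [0.5236, -0.1491, 0.113]
tcp_rot: [-0.001, 0.681, 0.732, -0.004]
wrist_force: [-4.6, 0.0, 10.3]
grip_width: 0.0235
finger_force: 90.8
```

>>> drive_tool --pt "0 -0.002 0" --pt "0 -0.004 0" --pt "0 -0.005 0" --pt "0 -0.005 0" --pt "0 -0.005 0" --pt "0 -0.005 0" --pt "0 -0.005 0" --pt "0 -0.005 0" --spin '[0,0,0,0,0,0,0,0]' --grip '[255,255,255,255,255,255,255,255]'

```text
time_s: 18.4
tool_pos: [0.5236, -0.149, 0.1131]
tcp_rot: [0.0, 0.681, 0.732, -0.002]
wrist_force: [0.7, -0.2, 5.7]
grip_width: 0.0233
finger_force: 90.1
```

```bash
python3 - <<'E'
from h import *
np.set_printoptions(precision=4,suppress=True)
for i in range(3):
  read_camera('side');o=get_obs();print(o['tool_pos'],o['wrist_force'],o['ft_torque'])
print(Rt(),o['joint_pos'])
E
```

```text
[ 0.5236 -0.1491  0.1131] [0.4149 0.8835 4.8267] [ 0.1065 -0.0198 -0.0303]
[ 0.5236 -0.149   0.113 ] [0.0699 0.0172 5.9645] [ 0.0946 -0.0616 -0.0746]
[ 0.5236 -0.149   0.1131] [0.1516 0.383  5.2421] [ 0.0338  0.0102 -0.0092]
[[-0.0728  0.9973 -0.0021]
 [ 0.9973  0.0728 -0.0023]
 [-0.0022 -0.0023 -1.    ]] [ 1.0133  0.5303 -0.9889  1.9133  0.5334  0.9891 -0.1477]
```

Fx is about 0 and the pin does not shift sideways, so it is seated on both faces. Pressing harder.

>>> drive_tool --pt "0 0 0.003" --pt "0 0 0.006" --pt "0 0 0.008" --pt "0 0 0.01" --pt "0 0 0.01" --pt "0 0 0.01" --pt "0 0 0.01" --pt "0 0 0.01" --spin '[0,0,0,0,0,0,0,0]' --grip '[255,255,255,255,255,255,255,255]'

```text
time_s: 19.35
tool_pos: [0.5237, -0.1491, 0.1129]
tcp_rot: [0.0, 0.681, 0.732, -0.004]
wrist_force: [-8.8, 0.8, 28.4]
grip_width: 0.0236
finger_force: 92.9
```

```bash
python3 - <<'E'
from h import *
np.set_printoptions(precision=4,suppress=True)
o=get_obs();print(o['tool_pos'],o['wrist_force'],o['ft_torque'],o['finger_force']);print(Rt())
cen=o['tool_pos']+[0,0,.017];ax=Rt()[:,0]
for c in('side','scene'):
  read_camera(c)
  for d in regions_of(c,'pin'):
    r,cc=np.nonzero(d['pixels']);p=proj(c,cen)
    if np.hypot(cc.mean()-p[0],r.mean()-p[1])<40:
      pts=np.c_[cc,r].astype(float);u=np.linalg.svd(pts-pts.mean(0),full_matrices=0)[2][0];t=(pts-pts.mean(0))@u
      print(c,d['conf'],'ends',pts.mean(0)+u*t.min(),pts.mean(0)+u*t.max())
  print(c,'pred ends',proj(c,cen-.08*ax),proj(c,cen+.08*ax))
read_camera('scene');read_camera('scene');o=get_obs();print(o['wrist_force'],o['time_s'])
E
```

```text
[ 0.5237 -0.1491  0.1129] [-8.8029  0.7768 28.4391] [0.1854 2.0001 0.0226] 92.86590814590454
[[-0.0728  0.9973 -0.0046]
 [ 0.9973  0.0728 -0.0058]
 [-0.0055 -0.005  -1.    ]]
side 0.53 ends [330.4902 122.5764] [303.3266 155.2714]
side pred ends (np.float64(330.9403264195399), np.float64(124.37935654242918)) (np.float64(304.44867038781496), np.float64(154.73660707033395))
scene 0.66 ends [201.9001 209.2055] [129.6595 218.293 ]
scene pred ends (np.float64(129.60126522376618), np.float64(219.09659012930004)) (np.float64(201.88335907544388), np.float64(210.21237349118704))
[-9.6528  0.4606 27.9556] 19.65
```

>>> drive_tool --pt "0 -0.003 0" --pt "0 -0.006 -0.001" --pt "0 -0.007 -0.002" --pt "0 -0.007 -0.002" --pt "0 -0.007 -0.002" --pt "0 -0.007 -0.002" --pt "0 -0.007 -0.002" --pt "0 -0.007 -0.002" --spin '[0,0,0,0,0,0,0,0]' --grip '[255,255,255,255,255,255,255,255]'

```text
time_s: 20.45
tool_pos: [0.5237, -0.1491, 0.1129]
tcp_rot: [0.002, 0.681, 0.733, -0.0]
wrist_force: [-1.2, 1.7, 17.7]
grip_width: 0.0232
finger_force: 91.3
```

```bash
python3 - <<'E'
from cell import *
o=get_obs();print(o['wrist_force'],o['tool_pos'],o['qvel'].max());print(hand_in())
E
```

```text
[-1.16021873  1.67599476 17.72150233] [ 0.52366989 -0.14906629  0.11293592] 0.0013862361738032664
the job is handed in; nothing more can be done
None
```

I turned the isolator off first, then seated the stepped pin in the V with its plain end towards the wheel, an estimated 10 mm or so short of it. I handed the job in with the pin held at about 90 N grip and pressed down with about 21 N, at about 20.5 s; the judge's verdict was not shown.

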